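Put the laundry supplies back on their outlined mats

TASK

Tidy the laundry shelf: put the blue detergent jug, the clear measuring cup, the green scrub brush and the steel peg basket each on the rubber mat whose outline matches its shape, standing upright (brush bristles down), centred inside the outline, with the jug, brush and basket squared up to it. Leave the pod tub and the softener bottle standing where they are.

Things in the scene. Friction and masses are not known exactly. Their poses are not given: they have to be found in the camera images.
- jug_center (a point): Closed blue plastic detergent jug, upright, about 0.45 kg. Point at the centre of its footprint, half-way up, 56 mm above its underside. Box-shaped body 50 mm (its x) by 92 mm (its y), flat sides up to 85 mm above the underside; above that a blue handle bar along y, 12 mm thick, its top 112 mm above the underside, and a white cap 30 mm across, centred 29 mm along +y, its top also 112 mm up. Grasp it across x by the body's sides. z up.
- cup_center (a point): Clear polypropylene measuring cup with red marks and a white rim line, open upward, standing upright, about 60 g. Round, no handle, 70 mm tall, outside diameter 52 mm at the foot and 56 mm at the rim, wall 3 mm. Point on its axis, half-way up, 35 mm above its underside. z up.
- brush_center (a point): Green scrub brush lying on its yellow bristles, about 120 g, 42 mm (its x) by 130 mm (its y), 42 mm tall: stiff rigid bristle block 0 to 20 mm up, green back 20 to 42 mm up with flat sides 42 mm apart. Point at its centre, half-way up, 21 mm above its underside. z up.
- basket_center (a point): Square stainless peg basket holding coloured pegs that are fixed in it, about 250 g. Box 66 mm by 66 mm, 50 mm tall, pegs up to about 60 mm. A handle stands over it: black flat-sided grip bar along its y, 52 mm long, 12 mm wide (x), 90 to 104 mm above the underside, on two thin wires. Point at the centre of the footprint, half-way up, 52 mm above the underside. z up.
- mat_jug: Fixed dark rubber mat lying flat on the shelf, 3 mm thick, 74 mm (its x) by 116 mm (its y), with a blue rectangular outline (and a filled patch of the same colour and shape in its middle) 9 mm outside the jug's footprint: the jug's place. Origin at the centre of its underside; the long sides run along y; z up.
- mat_cup: Fixed dark rubber mat lying flat on the shelf, 3 mm thick, round, 80 mm across, with a white circular outline 73 mm across and a filled white disc in its middle: the cup's place. Origin at the centre of its underside; z up.
- mat_brush: Fixed dark rubber mat lying flat on the shelf, 3 mm thick, 66 mm (its x) by 154 mm (its y), with a green long rectangular outline (and a filled patch of the same colour and shape in its middle) 9 mm outside the brush's footprint: the brush's place. Origin at the centre of its underside; the long sides run along y; z up.
- mat_basket: Fixed dark rubber mat lying flat on the shelf, 3 mm thick, 90 mm square, with a silver-grey square outline (and a filled silver-grey square in its middle) 9 mm outside the basket's footprint: the basket's place (any quarter turn is right). Origin at the centre of its underside; z up.
- tub: Bystander: loose white plastic pod tub with a grey hinged lid, shut, 136 mm (x) by 106 mm (y), 92 mm tall, 0.7 kg. Origin at the centre of its underside, z up. To be left alone.
- softener: Bystander: loose white softener bottle with an orange cap, 72 mm across, 200 mm tall, 0.7 kg. Origin at the centre of its underside, z up. To be left alone.
Things that resemble listed ones, but are neither listed nor needed, are in the scene too. Leave any pink look-alike of the mat_cup alone. Leave any orange look-alike of the part that bears cup_center alone.

How it is judged:
By the outcome, as a careful person would: the job done as asked, in the order asked, and still so for the second after the job is handed in, with the robot touching nothing.
It also fails if it takes over 120 s, if anything falls off the work surface, if the arm or the gripper's body presses on something with over 40 N, if the wrist force passes 120 N, or if a joint passes its speed limit or range.

ROBOT

A 6-joint arm with a two-finger parallel gripper is mounted at the origin on the work surface. World frame = base frame: x ahead of the robot, y to its left, z up, the work surface at z = 0. Lengths are in m, angles in degrees, forces in N, time in s.
With the tool pointing down it reaches from about 0.375 to 0.9 m from the base axis. Payload 3.1 kg.
Tool frame: the origin (TCP) lies on the centre line of the jaws, within the pads' length; the fingertips stand 14 mm ahead of it and the grasp point (between the pads) lies 5 mm behind it (bot.tips_ahead is the distance from the TCP to the fingertips, in m); z points along the fingers, y is the line along which they close (so a half turn about z gives the same grasp; the last joint's range is limited). The gripper opens to 87 mm and grips with 3 to 60 N. Pads are 19 mm wide; open, the fingers measure 117 mm over their backs; the gripper's body (75 mm by 190 mm) begins 51 mm behind the grasp point.
Start: joints at [-83.222, 30.224, 82.088, -0, 67.689, -10.227], TCP at [0.183, -0.598, 0.237] pointing down, gripper open.
Joint ranges: [-176.69, 176.69], [-43.24, 126.21], [12.49, 139.97], [-82, 262], [0, 151.66], [-163.58, 163.58]. Speed limits (degrees/s): [159.86, 159.86, 180, 180, 180, 180].

INTERFACE

Orientations are given as a 3x3 rotation matrix whose columns are the frame's x, y, z axes.
In Python, from rig import bot gives the robot as it stands.
- The arm moves only by the tool play_rows, never from a script. Its argument "moves" is a list that holds one entry, the list of rows, each a list of 6 numbers: the shift along the tool's x, y, z in mm, then the turn, a rotation vector about the tool's x, y, z in rad. A call has 1 to 5 rows; each row shifts and turns the commanded pose from where the row before left it, along the tool's axes as they then stand; what a row does not reach is not made up. A row lasts 1/10 s, in which the tool goes at most 50 mm and 8.59 degrees, less where a joint would pass 70% of its speed; a pose out of reach is approached as far as the arm can. A call with a gripper value outside its range is refused whole. "fingers" is the opening, from -1 (shut) to 1 (fully open), set as the call begins (left out, the last holds). The fingers move at their own pace and stop on an object; the grip force is fixed at half the most. Time passes only in rows, so rows that do not move let the fingers close. It gives the time, the measured TCP pose, the force, the opening and the grip force at its end, in the units of the state.
- bot.read_state(): the state, without advancing time (a new reading comes with each control period).
- bot.capture(name): name is "scene" or "top" or "wrist"; returns a dict with "image" (420x560x3 uint8, blue, green, red), "fx", "fy", "cx", "cy" (pixels), "R" (3x3) and "t" (3): a world point X has camera coordinates R X + t. Camera axes: x right, y down, z forward; pixel columns grow to the right and rows downward; lengths in m; the calibration is good to about 2 mm. A picture is of the moment at which its call begins. There is no depth.
- bot.hand_in(): hands the job in; it is judged then, once.
Trained networks look in a picture, given as the dict that the camera call returned (one of the last four; its "shot" number tells which), for a name from the list of things; names that differ only in an ending like _2 or _b are one class to them, and where a whole thing is asked for, a point or a joint stands for the part that bears it (a point fixed in the world has none). Each returns a list of dicts, best first, with "confidence" (0 to 1); they miss things now and then, are a little off and sometimes report something else, mostly with a low value. They report only what shows in the picture. A call takes as long as a camera call. They do not tell look-alikes from the thing itself.
- bot.search_frame(picture, query): "centre" ([column, row] in pixels, amid what is visible of it).
- bot.silhouettes(picture, query): "pixels" (420x560 bool, what is visible of it) and "centre" ([column, row] in pixels, amid what is visible of it).
- bot.pinpoint(picture, query): "centre" ([column, row] in pixels: a listed point, or the origin of a listed thing).
The state is a dict: "time_s": time; "joint_positions": joint angles; "qvel": joint speeds; "tau": joint torques, N m; "position": TCP position; "tcp_rot": TCP orientation; "force": force on the tool from outside, world axes, zero at the start; "moment": the same for the moment, N m; "opening": opening from 0.0 (shut) to 1.0 (fully open); "grasp_force": force on a finger pad.
Only numpy, scipy, OpenCV 4.12 (cv2) and the standard library are available. Lean on these libraries where they do the work, as an engineer would, in place of code of your own. Each camera call takes 0.05 s, during which the arm holds its last target. There are 200 camera calls.

## Working session

There is one attempt and no reset: what is moved stays moved. The work goes in short steps, Python scripts to look and compute and a tool call to move; the robot and the scene stay as the last step left them, time stands still between calls to the robot, and variables do not carry over. Pictures are saved under pics/ and viewed, at most 14 in all, crops included, and the job is handed in when it is done.

Besides the shell and the picture viewer there is one more tool, called after ">>>" as a command line: name --argument value ..., lists and objects as JSON in quotes. play_rows: Moves the arm, as the interface text tells. Its arguments: {"type":"object","properties":{"moves":{"type":"array","items":{"type":"array","items":{"type":"array","items":{"type":"number"}}}},"fingers":{"type":"number"}},"required":["moves"]}

```bash
mkdir -p pics
cat > h.py <<'E'
import numpy as np, cv2
from rig import bot
def ray(p,uv):
    d=np.array([(uv[0]-p["cx"])/p["fx"],(uv[1]-p["cy"])/p["fy"],1.0]); R=np.array(p["R"]);t=np.array(p["t"])
    return -R.T@t, R.T@d
def at(p,uv,z):
    c,d=ray(p,uv); return c+d*(z-c[2])/d[2]
def proj(p,X):
    c=np.array(p["R"])@np.array(X)+np.array(p["t"]); return p["fx"]*c[0]/c[2]+p["cx"],p["fy"]*c[1]/c[2]+p["cy"]
E
python3 - <<'E'
from h import *
Z=dict(jug_center=.056,cup_center=.035,brush_center=.021,basket_center=.052,mat_jug=0,mat_cup=0,mat_brush=0,mat_basket=0,tub=0,softener=0)
for n in ("scene","top"):
    p=bot.capture(n); cv2.imwrite(f"pics/{n}0.png",p["image"])
    print(n,-np.array(p["R"]).T@np.array(p["t"]))
    for q,z in Z.items():
        for r in bot.pinpoint(p,q)[:3]:
            print(q,round(r["confidence"],2),np.round(r["centre"],0),np.round(at(p,r["centre"],z),3))
s=bot.read_state(); print(s["time_s"],s["position"],s["tcp_rot"])
E
```

```text
scene [ 1.00232579 -0.80691793  0.65143318]
jug_center 0.61 [208. 213.] [ 0.462 -0.101  0.056]
cup_center 0.85 [336. 166.] [0.656 0.3   0.035]
cup_center 0.61 [370. 168.] [0.754 0.331 0.035]
brush_center 0.88 [154. 264.] [ 0.434 -0.28   0.021]
basket_center 0.67 [299. 191.] [0.625 0.092 0.052]
mat_jug 0.74 [270. 164.] [0.438 0.285 0.   ]
mat_cup 0.97 [230. 297.] [ 0.628 -0.276  0.   ]
mat_cup 0.9 [180. 334.] [ 0.593 -0.401  0.   ]
mat_cup 0.44 [ 95. 347.] [ 0.467 -0.494  0.   ]
mat_brush 0.94 [261. 251.] [ 0.618 -0.118  0.   ]
mat_basket 0.66 [242. 188.] [0.43  0.116 0.   ]
tub 0.71 [310. 144.] [0.498 0.481 0.   ]
softener 0.92 [ 95. 348.] [ 0.468 -0.495 -0.   ]
top [ 0.41117936 -0.0197762   1.33664848]
jug_center 0.61 [310. 247.] [ 0.462 -0.078  0.056]
cup_center 0.68 [192. 162.] [0.756 0.323 0.035]
cup_center 0.65 [198. 195.] [0.639 0.3   0.035]
brush_center 0.72 [374. 255.] [ 0.434 -0.293  0.021]
brush_center 0.34 [313. 249.] [ 0.457 -0.089  0.021]
brush_center 0.25 [262. 201.] [0.619 0.081 0.021]
basket_center 0.73 [261. 199.] [0.623 0.084 0.052]
mat_jug 0.96 [204. 255.] [0.436 0.28  0.   ]
mat_jug 0.36 [374. 255.] [ 0.434 -0.297  0.   ]
mat_cup 0.78 [366. 200.] [ 0.625 -0.274  0.   ]
mat_cup 0.78 [399. 211.] [ 0.585 -0.389  0.   ]
mat_brush 0.77 [317. 204.] [ 0.61  -0.108  0.   ]
mat_basket 0.97 [253. 257.] [0.431 0.114 0.   ]
tub 0.74 [367. 200.] [ 0.624 -0.279  0.   ]
tub 0.68 [145. 243.] [0.479 0.488 0.   ]
tub 0.52 [194. 193.] [0.654 0.321 0.   ]
softener 0.84 [430. 242.] [ 0.477 -0.489  0.   ]
1.1 [ 0.18281112 -0.59763979  0.23655971] [[ 9.56272911e-01  2.92475843e-01 -5.12398361e-06]
 [ 2.92475843e-01 -9.56272911e-01 -6.40158285e-06]
 [-6.77223507e-06  4.62301885e-06 -1.00000000e+00]]
```

View pics/scene0.png

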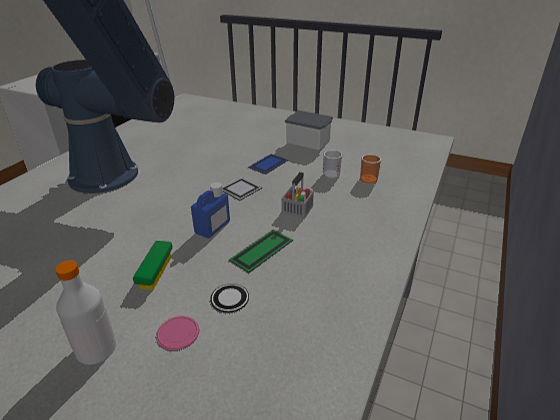

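View pics/top0.png

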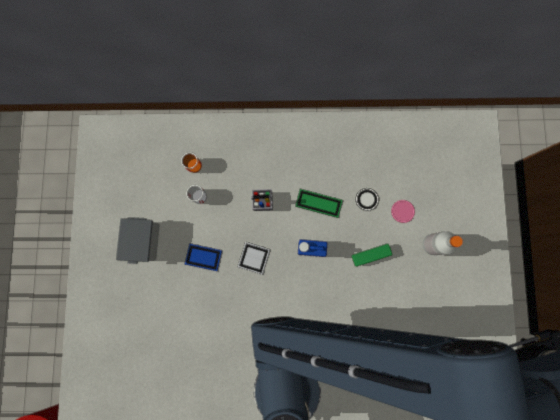

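The scene view shows the jug at (208,213), clear cup (332,164), orange cup (370,168), basket (297,198) and brush (154,264). The mats are blue (268,163), silver (241,188), green (261,250), white (230,297) and pink (178,333). The top view agrees, so the white mat is at about (0.627,-0.275). I'll turn the tool to yaw 90° and go over the jug.

>>> play_rows --moves '[[[0,0,0,0,0,-0.1274],[0,0,0,0,0,-0.1274],[0,0,0,0,0,-0.1274],[0,0,0,0,0,-0.1274],[0,0,0,0,0,-0.1274]]]' --fingers 1

```text
time_s: 1.6
position: [0.1828, -0.5977, 0.2365]
tcp_rot: [[0.591, 0.807, -0.0], [0.807, -0.591, -0.0], [-0.0, -0.0, -1.0]]
force: [0.9, -0.3, 0.1]
opening: 0.998
grasp_force: 0.0
```

>>> play_rows --moves '[[[0,0,0,0,0,-0.1274],[0,0,0,0,0,-0.1274],[0,0,0,0,0,-0.1274],[0,0,0,0,0,-0.1274],[0,0,0,0,0,-0.1274]]]'

```text
time_s: 2.1
position: [0.1828, -0.5976, 0.2365]
tcp_rot: [[-0.005, 1.0, 0.0], [1.0, 0.005, 0.0], [0.0, 0.0, -1.0]]
force: [0.6, 0.3, 0.6]
opening: 1.002
grasp_force: 0.0
```

>>> play_rows --moves '[[[34,17,-6.7,0,0,0],[34,17,-6.7,0,0,0],[34,17,-6.7,0,0,0],[34,17,-6.7,0,0,0],[34,17,-6.7,0,0,0]]]'

```text
time_s: 2.6
position: [0.2683, -0.4263, 0.2704]
tcp_rot: [[0.0, 1.0, 0.0], [1.0, -0.0, -0.0], [-0.0, 0.0, -1.0]]
force: [1.3, 0.1, 0.1]
opening: 1.003
grasp_force: 0.0
```

>>> play_rows --moves '[[[34,17,-6.7,0,0,0],[34,17,-6.7,0,0,0],[34,17,-6.7,0,0,0],[34,17,-6.7,0,0,0],[34,17,-6.7,0,0,0]]]'

```text
time_s: 3.1
position: [0.3533, -0.2563, 0.3041]
tcp_rot: [[0.0, 1.0, 0.001], [1.0, -0.0, -0.001], [-0.001, 0.001, -1.0]]
force: [0.1, 0.2, -0.2]
opening: 1.0
grasp_force: 0.0
```

>>> play_rows --moves '[[[34,17,-6.7,0,0,0],[34,17,-6.7,0,0,0],[34,17,-6.7,0,0,0],[34,17,-6.7,0,0,0],[34,17,-6.7,0,0,0]]]'

```text
time_s: 3.6
position: [0.4383, -0.0861, 0.3376]
tcp_rot: [[0.0, 1.0, 0.001], [1.0, -0.0, -0.0], [-0.0, 0.001, -1.0]]
force: [-0.6, -0.5, 0.0]
opening: 1.001
grasp_force: 0.0
```

```bash
cat >> h.py <<'E'
def rect(p,q,z,big=True,near=None):
    """minAreaRect of silhouettes of q, projected on plane z: centre, sides, long-axis angle"""
    out=[]
    for r in bot.silhouettes(p,q)[:3]:
        m=r["pixels"].astype(np.uint8)
        if m.sum()<20: continue
        v,u=np.nonzero(m)
        P=np.array([at(p,(a,b),z)[:2] for a,b in zip(u,v)])
        (c,s,a)=cv2.minAreaRect((P*1000).astype(np.float32))
        if s[0]<s[1]: a+=90
        out.append((round(r["confidence"],2),np.round(c,1),np.round(sorted(s),1),round((a+90)%180-90,1)))
    return out
def pin(p,q,z):
    return [(round(r["confidence"],2),np.round(r["centre"],0),np.round(at(p,r["centre"],z)*1000,1)) for r in bot.pinpoint(p,q)[:3]]
def st():
    s=bot.read_state(); R=np.array(s["tcp_rot"])
    print("t",round(s["time_s"],2),"tcp",np.round(np.array(s["position"])*1000,1),"yaw",round(np.degrees(np.arctan2(R[1,0],R[0,0])),2),"J",np.round(s["joint_positions"],0),"op",round(s["opening"],3),"gf",round(s["grasp_force"],1),"F",np.round(s["force"],1))
E
python3 - <<'E'
from h import *
st()
p=bot.capture("top")
Z=dict(jug_center=.085,cup_center=.035,brush_center=.042,basket_center=.05,mat_jug=.003,mat_brush=.003,mat_basket=.003,mat_cup=.003)
for q,z in Z.items(): print(q,rect(p,q,z))
p=bot.capture("wrist"); cv2.imwrite("pics/w1.png",p["image"])
print(np.array(p["R"]),-np.array(p["R"]).T@np.array(p["t"]))
print(pin(p,"jug_center",.056),rect(p,"jug_center",.085))
E
```

```text
t 3.6 tcp [438.3 -86.1 337.6] yaw 90.0 J [-26.   9.  98.  -0.  73. -26.] op 1.001 gf 0.0 F [-0.6 -0.5  0. ]
jug_center [(0.47, array([614.7,  77. ]), array([65.3, 69.4]), 0.1)]
cup_center [(0.77, array([754.3, 327.9]), array([54.2, 77.3]), 37.4), (0.72, array([ 610.9, -108.4]), array([ 68.8, 151.6]), 75.5), (0.61, array([643.6, 305. ]), array([56.3, 76.6]), 63.3)]
brush_center [(0.63, array([ 440.5, -293.3]), array([ 44.9, 104. ]), -73.4)]
basket_center [(0.61, array([620.4,  79.8]), array([67.2, 71.5]), 0.1)]
mat_jug [(0.7, array([432. , 285.8]), array([ 76. , 117.5]), 78.8), (0.3, array([648.1, 313.2]), array([58.8, 78.6]), 45.5)]
mat_brush [(0.57, array([ 617.3, -112.2]), array([ 65. , 151.2]), 77.5)]
mat_basket [(0.77, array([428. , 111.8]), array([88.8, 90.2]), -16.4)]
mat_cup [(0.61, array([ 584.9, -398.7]), array([76. , 78.8]), 89.6)]
[[ 9.99996704e-01 -2.54236409e-03 -3.59339686e-04]
 [-2.37343036e-03 -9.68657108e-01  2.48390364e-01]
 [-9.79575685e-04 -2.48388693e-01 -9.68659949e-01]] [ 0.43779895 -0.02214328  0.48561692]
[(0.55, array([294., 171.]), array([455.8, -86. ,  56. ]))] [(0.85, array([459.3, -85.1]), array([52.2, 95.3]), 84.5)]
```

View pics/w1.png

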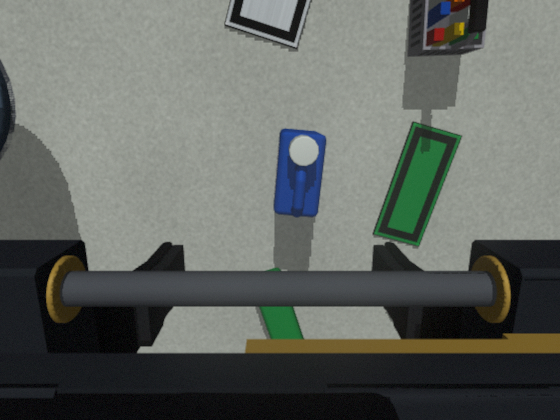

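The wrist view shows the jug at about (300,172) with its cap toward +y. Its centre works out to (459,-87) mm with the long axis at 84.5°. I'll grasp it at TCP z=65.

>>> play_rows --moves '[[[-1,20.7,0,0,0,0.096],[0,0,40,0,0,0],[0,0,40,0,0,0],[0,0,40,0,0,0],[0,0,40,0,0,0]]]'

```text
time_s: 4.7
position: [0.4587, -0.0892, 0.1759]
tcp_rot: [[0.097, 0.995, 0.001], [0.995, -0.097, -0.001], [-0.0, 0.001, -1.0]]
force: [0.2, 0.3, 0.0]
opening: 0.995
grasp_force: 0.0
```

>>> play_rows --moves '[[[0,0,40,0,0,0],[0,0,37,0,0,0],[0,0,25,0,0,0],[0,0,10,0,0,0],[0,0,0,0,0,0]]]'

```text
time_s: 5.2
position: [0.458, -0.0888, 0.064]
tcp_rot: [[0.097, 0.995, -0.002], [0.995, -0.097, 0.001], [0.001, -0.003, -1.0]]
force: [0.4, -0.3, 0.4]
opening: 1.0
grasp_force: 0.0
```

>>> play_rows --moves '[[[0,0,0,0,0,0],[0,0,0,0,0,0],[0,0,0,0,0,0],[0,0,0,0,0,0],[0,0,0,0,0,0]]]' --fingers -1

```text
time_s: 5.7
position: [0.4588, -0.0887, 0.0656]
tcp_rot: [[0.096, 0.995, 0.001], [0.995, -0.096, -0.001], [-0.0, 0.001, -1.0]]
force: [1.0, -0.5, -0.0]
opening: 0.631
grasp_force: 0.0
```

>>> play_rows --moves '[[[0,0,0,0,0,0],[0,0,0,0,0,0],[0,0,0,0,0,0]]]'

```text
time_s: 6.0
position: [0.4593, -0.0889, 0.0655]
tcp_rot: [[0.096, 0.995, 0.002], [0.995, -0.096, -0.001], [-0.0, 0.002, -1.0]]
force: [0.5, 0.5, 5.6]
opening: 0.572
grasp_force: 30.0
```

Run:
```python
from h import *
st()
p=bot.capture("scene"); print(pin(p,"jug_center",.056))
p=bot.capture("top"); print(pin(p,"mat_jug",0)); print(rect(p,"mat_jug",.003))
im=p["image"]; h=cv2.cvtColor(im,cv2.COLOR_BGR2HSV)
m=cv2.inRange(h,(110,120,40),(130,255,255)); n,l,s,c=cv2.connectedComponentsWithStats(m)
for i in range(1,n):
    if s[i,4]>60:
        v,u=np.nonzero(l==i); P=np.array([at(p,(a,b),.003)[:2] for a,b in zip(u,v)])*1000
        print(s[i,4],c[i],cv2.minAreaRect(P.astype(np.float32)))
```

```text
t 6.0 tcp [459.3 -88.9  65.5] yaw 84.49 J [-25.  36. 112.   0.  32. -19.] op 0.572 gf 30.0 F [0.5 0.5 5.6]
[(0.8, array([208., 211.]), array([457.8, -94.5,  56. ])), (0.61, array([261., 249.]), array([ 645.9, -170.2,   56. ]))]
[(0.8, array([202., 256.]), array([435.4, 288.9,   0. ]))]
[(0.66, array([435.8, 306.5]), array([73.7, 74.5]), -14.0)]
87 [194.49425287 254.34482759] ((434.7716369628906, 303.55828857421875), (72.28219604492188, 70.63394165039062), 77.46330261230469)
205 [198.22926829 255.76585366] ((433.8387451171875, 300.3882141113281), (60.42172622680664, 48.2774543762207), 77.46861267089844)
```

The jug is gripped at 49.8 mm. I'll lift it and carry it short of the blue mat to look.

>>> play_rows --moves '[[[0,0,-15,0,0,0],[0,0,-30,0,0,0],[0,0,-40,0,0,0],[0,0,-40,0,0,0],[0,0,-30,0,0,0]]]'

```text
time_s: 6.75
position: [0.4577, -0.0883, 0.2213]
tcp_rot: [[0.096, 0.995, -0.001], [0.995, -0.096, 0.0], [0.0, -0.001, -1.0]]
force: [0.3, -0.9, -3.5]
opening: 0.573
grasp_force: 30.0
```

>>> play_rows --moves '[[[26,-5,-3,0,0,0],[26,-5,-3,0,0,0],[26,-5,-3,0,0,0],[26,-5,-3,0,0,0],[26,-5,-3,0,0,0]]]'

```text
time_s: 7.25
position: [0.4443, 0.0443, 0.2341]
tcp_rot: [[0.096, 0.995, -0.004], [0.995, -0.096, 0.0], [0.0, -0.004, -1.0]]
force: [-0.2, 0.2, -3.6]
opening: 0.571
grasp_force: 30.0
```

>>> play_rows --moves '[[[26,-5,-3,0,0,0],[26,-5,-3,0,0,0],[26,-5,-3,0,0,0],[26,-5,-3,0,0,0],[26,-5,-3,0,0,0]]]'

```text
time_s: 7.75
position: [0.4318, 0.1757, 0.2489]
tcp_rot: [[0.096, 0.995, -0.004], [0.995, -0.096, -0.001], [-0.001, -0.004, -1.0]]
force: [0.1, -0.2, -3.3]
opening: 0.568
grasp_force: 30.0
```

>>> play_rows --moves '[[[0,0,0,0,0,0]]]'

```text
time_s: 7.85
position: [0.4319, 0.1772, 0.2492]
tcp_rot: [[0.092, 0.996, -0.003], [0.996, -0.092, 0.001], [0.0, -0.003, -1.0]]
force: [-0.3, -0.1, -3.0]
opening: 0.572
grasp_force: 30.0
```

```bash
cat >> h.py <<'E'
def col(p,lo,hi,z=.003,amin=150):
    h=cv2.cvtColor(p["image"],cv2.COLOR_BGR2HSV); m=cv2.inRange(h,lo,hi)
    n,l,s,c=cv2.connectedComponentsWithStats(m)
    for i in range(1,n):
        if s[i,4]>amin:
            v,u=np.nonzero(l==i); P=np.array([at(p,(a,b),z)[:2] for a,b in zip(u,v)])*1000
            r=cv2.minAreaRect(P.astype(np.float32)); a=r[2]+(90 if r[1][0]<r[1][1] else 0)
            print("col",s[i,4],np.round(c[i]),s[i,:4],"ctr",np.round(r[0],1),"size",np.round(sorted(r[1]),1),"long",round((a+90)%180-90,1))
E
python3 - <<'E'
from h import *
st()
p=bot.capture("wrist"); cv2.imwrite("pics/w2.png",p["image"])
print(pin(p,"mat_jug",0),rect(p,"mat_jug",.003)); col(p,(105,100,40),(130,255,255))
print(pin(p,"mat_basket",0),rect(p,"mat_basket",.003))
E
```

```text
t 7.85 tcp [431.9 177.2 249.2] yaw 84.7 J [  9.  17. 103.   0.  60.  14.] op 0.572 gf 30.0 F [-0.3 -0.1 -3. ]
[(0.58, array([270.,  75.]), array([433. , 282.6,   0. ]))] [(0.58, array([433.2, 283.2]), array([ 74.4, 116. ]), 78.0)]
col 1950 [271.  68.] [229   6  86 130] ctr [433.7 283.6] size [ 73.  115.1] long 78.0
col 4274 [270.  71.] [244  23  55  98] ctr [433.7 283.6] size [45.7 87.6] long 77.9
col 7532 [278. 195.] [210 148 136 123] ctr [427.5 141.2] size [137.1 146.6] long -5.3
col 4071 [278. 322.] [215 306 127  33] ctr [415.7   6.9] size [ 42.2 147.3] long -5.2
[] []
```

View pics/w2.png

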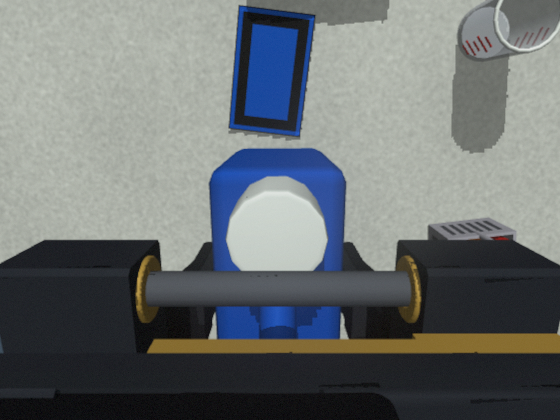

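Run:
```python
from h import *
p=bot.capture("wrist"); s=bot.read_state(); T=np.array(s["position"]);R=np.array(s["tcp_rot"]); b=T[2]-.0655
f=lambda uv,z: np.round(R.T@(at(p,uv,b+z)-T)*1000,1)
print("bottom front",f((278,149.5),0),"top front",f((278,184),.085))
im=p["image"]; 
for r in range(140,200,3): print(r,im[r,225],im[r,300])
h=cv2.cvtColor(im,cv2.COLOR_BGR2HSV); m=((h[...,1]<40)&(h[...,2]>150)).astype(np.uint8); m[:165]=0;m[275:]=0;m[:,:222]=0;m[:,335:]=0
v,u=np.nonzero(m); print(u.min(),u.max(),v.min(),[ (r,u[v==r].max()-u[v==r].min()) for r in range(200,262,6)])
print("cap",f((278,230),.112),f((278,235),.112))
```

```text
bottom front [47.1  0.1 65.5] top front [ 42.9   0.1 -19.5]
140 [170 177 173] [169 177 172]
143 [173 183 177] [169 177 171]
146 [167 176 171] [164 171 167]
149 [165 173 168] [135  67  39]
152 [167 176 171] [134  65  39]
155 [169 177 173] [136  68  38]
158 [163 171 166] [136  69  41]
161 [129  89  72] [138  69  38]
164 [131  61  26] [138  70  41]
167 [146  67  31] [147  72  40]
170 [162  75  30] [164  79  42]
173 [180  81  32] [178  87  44]
176 [175  81  36] [173  85  45]
179 [169  80  37] [169  85  49]
182 [163  77  38] [160 115  96]
185 [160  76  36] [157 161 155]
188 [157  75  37] [162 164 158]
191 [158  77  40] [162 165 159]
194 [155  74  37] [162 165 159]
197 [157  75  38] [198 205 195]
226 327 177 [(200, np.int64(70)), (206, np.int64(77)), (212, np.int64(84)), (218, np.int64(92)), (224, np.int64(95)), (230, np.int64(97)), (236, np.int64(99)), (242, np.int64(99)), (248, np.int64(97)), (254, np.int64(93)), (260, np.int64(89))]
cap [ 34.5   0.1 -46.5] [ 33.    0.1 -46.5]
```

>>> play_rows --moves '[[[26.2,-2.1,0,0,0,0],[26.2,-2.1,0,0,0,0],[26.2,-2.1,0,0,0,0],[26.2,-2.1,0,0,0,0],[0,0,0,0,0,0.1134]]]'

```text
time_s: 8.65
position: [0.4359, 0.282, 0.2499]
tcp_rot: [[0.21, 0.978, 0.001], [0.978, -0.21, 0.002], [0.002, 0.0, -1.0]]
force: [0.3, -0.9, -2.7]
opening: 0.573
grasp_force: 30.0
```

>>> play_rows --moves '[[[0,0,30,0,0,0],[0,0,40,0,0,0],[0,0,40,0,0,0],[0,0,25,0,0,0],[0,0,0,0,0,0]]]'

```text
time_s: 9.15
position: [0.4331, 0.2782, 0.1117]
tcp_rot: [[0.209, 0.978, -0.008], [0.978, -0.209, -0.003], [-0.005, -0.008, -1.0]]
force: [-1.1, -0.4, -4.2]
opening: 0.569
grasp_force: 30.0
```

Run:
```python
from h import *
st()
```

```text
t 9.15 tcp [433.1 278.2 111.7] yaw 77.92 J [ 20.  33. 104.  -0.  44.  32.] op 0.569 gf 30.0 F [-1.1 -0.4 -4.2]
```

>>> play_rows --moves '[[[0,0,15,0,0,0],[0,0,10,0,0,0],[0,0,0,0,0,0],[0,0,0,0,0,0],[0,0,0,0,0,0]]]'

```text
time_s: 9.65
position: [0.436, 0.2803, 0.091]
tcp_rot: [[0.208, 0.978, 0.002], [0.978, -0.208, 0.001], [0.001, 0.002, -1.0]]
force: [-0.1, -0.6, -4.3]
opening: 0.575
grasp_force: 30.0
```

Run:
```python
from h import *
st()
```

```text
t 9.65 tcp [436.  280.3  91. ] yaw 78.0 J [ 20.  35. 104.   0.  40.  32.] op 0.575 gf 30.0 F [-0.1 -0.6 -4.3]
```

>>> play_rows --moves '[[[1.4,-3,10,0,0,0],[0,0,8,0,0,0],[0,0,2,0,0,0],[0,0,0,0,0,0],[0,0,0,0,0,0]]]'

```text
time_s: 10.15
position: [0.4327, 0.2821, 0.0699]
tcp_rot: [[0.208, 0.978, -0.0], [0.978, -0.208, -0.0], [-0.0, -0.0, -1.0]]
force: [0.5, 0.4, -3.0]
opening: 0.571
grasp_force: 30.0
```

Run:
```python
from h import *
st()
```

```text
t 10.15 tcp [432.7 282.1  69.9] yaw 78.01 J [ 21.  37. 105.  -0.  37.  33.] op 0.571 gf 30.0 F [ 0.5  0.4 -3. ]
```

>>> play_rows --moves '[[[0,0,1.3,0,0,0],[0,0,0,0,0,0]]]'

```text
time_s: 10.35
position: [0.4328, 0.2821, 0.0688]
tcp_rot: [[0.208, 0.978, 0.0], [0.978, -0.208, 0.0], [0.0, 0.0, -1.0]]
force: [-0.0, 0.8, -3.2]
opening: 0.571
grasp_force: 30.0
```

>>> play_rows --moves '[[[0,0,0,0,0,0],[0,0,0,0,0,0],[0,0,0,0,0,0],[0,0,0,0,0,0],[0,0,0,0,0,0]]]' --fingers 1

```text
time_s: 10.85
position: [0.4328, 0.2821, 0.0689]
tcp_rot: [[0.208, 0.978, 0.0], [0.978, -0.208, 0.0], [0.0, 0.0, -1.0]]
force: [0.0, -0.9, 0.9]
opening: 0.938
grasp_force: 0.0
```

>>> play_rows --moves '[[[0,0,-10,0,0,0],[0,0,-40,0,0,0],[0,0,-45,0,0,0],[0,0,-45,0,0,0],[0,0,-45,0,0,0]]]'

```text
time_s: 11.35
position: [0.4322, 0.2819, 0.2562]
tcp_rot: [[0.208, 0.978, 0.0], [0.978, -0.208, 0.0], [0.0, 0.0, -1.0]]
force: [0.7, 0.2, -0.1]
opening: 1.0
grasp_force: 0.0
```

>>> play_rows --moves '[[[-30,0,-20,0,0,0],[-30,0,-20,0,0,0],[0,0,0,0,0,0],[0,0,0,0,0,0]]]'

```text
time_s: 11.75
position: [0.4202, 0.2232, 0.2947]
tcp_rot: [[0.209, 0.978, 0.002], [0.978, -0.209, 0.001], [0.001, 0.002, -1.0]]
force: [1.0, 0.0, 0.5]
opening: 1.002
grasp_force: 0.0
```

Run:
```python
from h import *
st()
p=bot.capture("wrist"); cv2.imwrite("pics/w3.png",p["image"])
print(pin(p,"jug_center",.059),rect(p,"jug_center",.088))
for q in ("mat_jug",): print(pin(p,q,0),rect(p,q,.003))
print("cup",pin(p,"cup_center",.035),rect(p,"cup_center",.0))
p=bot.capture("top");print("cup",pin(p,"cup_center",.035),"mat",pin(p,"mat_cup",0))
print("jug",pin(p,"jug_center",.059))
```

```text
t 11.75 tcp [420.2 223.2 294.7] yaw 77.92 J [14. 14. 99.  0. 67. 27.] op 1.002 gf 0.0 F [1.  0.  0.5]
[(0.81, array([274., 117.]), array([430.6, 286.3,  59. ]))] [(0.68, array([433.6, 284.6]), array([49.3, 91.4]), 78.5)]
[] [(0.89, array([433.1, 283.2]), array([ 74.1, 114.4]), 78.0)]
cup [(0.64, array([474.,  57.]), array([642.6, 301.7,  35. ]))] [(0.77, array([667.6, 304.4]), array([65.9, 97.7]), -5.2), (0.74, array([742. , 320.4]), array([23.6, 46.8]), 88.4)]
cup [(0.82, array([191., 164.]), array([747.8, 325.9,  35. ]))] mat [(0.87, array([366., 200.]), array([ 622.8, -277.2,    0. ])), (0.66, array([317., 203.]), array([ 615.5, -105.7,    0. ])), (0.6, array([402., 212.]), array([ 583.1, -399.2,    0. ]))]
jug [(0.65, array([205., 258.]), array([427.4, 264. ,  59. ])), (0.51, array([200., 255.]), array([436.3, 282.2,  59. ]))]
```

View pics/w3.png

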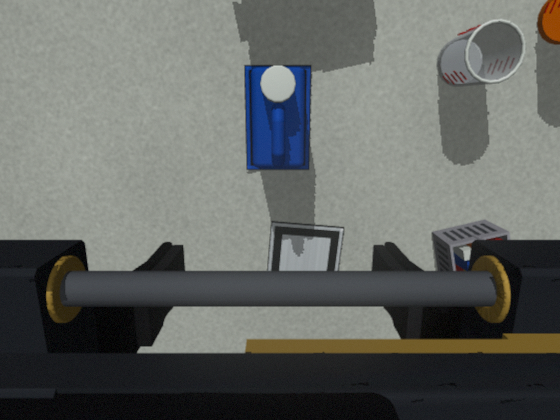

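The jug stands square on its mat, within about 1 mm. Next is the cup, near (642,302).

>>> play_rows --moves '[[[11.5,42.5,9,0,0,0],[11.5,42.5,9,0,0,0],[11.5,42.5,9,0,0,0],[11.5,42.5,9,0,0,0],[11.5,42.5,9,0,0,0]]]'

```text
time_s: 12.8
position: [0.6417, 0.2355, 0.248]
tcp_rot: [[0.208, 0.978, -0.0], [0.978, -0.208, 0.0], [-0.0, -0.0, -1.0]]
force: [-0.3, -0.3, 0.0]
opening: 0.998
grasp_force: 0.0
```

>>> play_rows --moves '[[[0,0,0,0,0,0],[0,0,0,0,0,0]]]'

```text
time_s: 13.0
position: [0.64, 0.2352, 0.247]
tcp_rot: [[0.208, 0.978, -0.003], [0.978, -0.208, -0.0], [-0.001, -0.003, -1.0]]
force: [-0.9, -0.1, -0.7]
opening: 1.002
grasp_force: 0.0
```

Run:
```python
from h import *
st()
p=bot.capture("wrist"); cv2.imwrite("pics/w4.png",p["image"])
print("cup",pin(p,"cup_center",.035),rect(p,"cup_center",.07))
```

```text
t 13.0 tcp [640.  235.2 247. ] yaw 77.97 J [11. 34. 72.  0. 74. 23.] op 1.002 gf 0.0 F [-0.9 -0.1 -0.7]
cup [(0.9, array([266., 112.]), array([643.2, 303.8,  35. ])), (0.6, array([383.,  64.]), array([755.8, 322.8,  35. ]))] [(0.77, array([643.3, 300.9]), array([55.2, 55.4]), 49.2), (0.6, array([749.2, 322.1]), array([54.6, 65.6]), -4.6)]
```

View pics/w4.png

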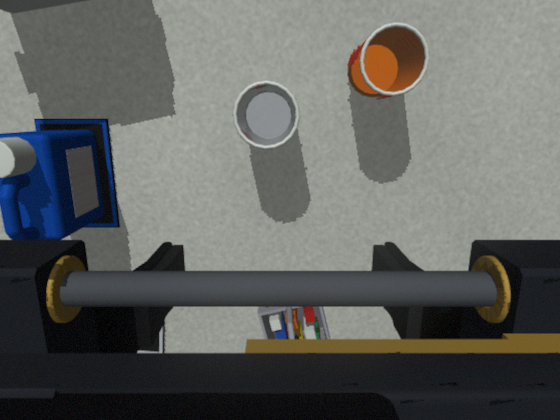

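>>> play_rows --moves '[[[32.6,-5.3,10,0,0,0],[32.6,-5.3,10,0,0,0],[0,0,30,0,0,0],[0,0,30,0,0,0],[0,0,20,0,0,0]]]'

```text
time_s: 13.65
position: [0.641, 0.302, 0.148]
tcp_rot: [[0.206, 0.978, -0.002], [0.978, -0.206, -0.001], [-0.001, -0.002, -1.0]]
force: [-0.9, -0.8, -0.6]
opening: 0.999
grasp_force: 0.0
```

>>> play_rows --moves '[[[0,0,0,0,0,0],[0,0,0,0,0,0]]]'

```text
time_s: 13.85
position: [0.6429, 0.3017, 0.15]
tcp_rot: [[0.207, 0.978, 0.001], [0.978, -0.207, 0.0], [0.0, 0.001, -1.0]]
force: [-0.1, 0.3, 0.2]
opening: 1.0
grasp_force: 0.0
```

Run:
```python
from h import *
st()
```

```text
t 13.85 tcp [642.9 301.7 150. ] yaw 78.03 J [16. 42. 73.  0. 65. 28.] op 1.0 gf 0.0 F [-0.1  0.3  0.2]
```

>>> play_rows --moves '[[[0,0,35,0,0,0],[0,0,35,0,0,0],[0,0,25,0,0,0],[0,0,13,0,0,0],[0,0,0,0,0,0]]]'

```text
time_s: 14.35
position: [0.6429, 0.3013, 0.0405]
tcp_rot: [[0.208, 0.978, -0.001], [0.978, -0.208, -0.0], [-0.0, -0.001, -1.0]]
force: [-0.2, -0.4, 0.4]
opening: 1.0
grasp_force: 0.0
```

>>> play_rows --moves '[[[0,0,0,0,0,0],[0,0,0,0,0,0],[0,0,0,0,0,0],[0,0,0,0,0,0],[0,0,0,0,0,0]]]' --fingers -1

```text
time_s: 14.85
position: [0.6435, 0.3015, 0.0414]
tcp_rot: [[0.208, 0.978, 0.001], [0.978, -0.208, 0.0], [0.0, 0.001, -1.0]]
force: [-0.7, 0.8, 0.9]
opening: 0.631
grasp_force: 1.2
```

>>> play_rows --moves '[[[0,0,0,0,0,0],[0,0,0,0,0,0],[0,0,0,0,0,0]]]'

```text
time_s: 15.15
position: [0.6435, 0.3015, 0.0414]
tcp_rot: [[0.208, 0.978, 0.001], [0.978, -0.208, 0.0], [0.0, 0.001, -1.0]]
force: [-0.4, -0.8, 4.4]
opening: 0.618
grasp_force: 30.0
```

Run:
```python
from h import *
st()
```

```text
t 15.15 tcp [643.5 301.5  41.4] yaw 78.01 J [16. 50. 76.  0. 54. 28.] op 0.618 gf 30.0 F [-0.4 -0.8  4.4]
```

>>> play_rows --moves '[[[0,0,-15,0,0,0],[0,0,-35,0,0,0],[0,0,-40,0,0,0],[0,0,-40,0,0,0],[-20,4,-30,0,0,0]]]'

```text
time_s: 15.65
position: [0.6436, 0.2834, 0.2042]
tcp_rot: [[0.205, 0.979, 0.004], [0.979, -0.205, 0.002], [0.003, 0.003, -1.0]]
force: [0.2, -0.2, -0.4]
opening: 0.619
grasp_force: 30.0
```

>>> play_rows --moves '[[[-40,7.5,0,0,0,0],[-40,7.5,0,0,0,0],[-40,7.5,0,0,0,0],[-40,7.5,0,0,0,0],[-40,7.5,0,0,0,0]]]'

```text
time_s: 16.15
position: [0.6377, 0.0761, 0.2013]
tcp_rot: [[0.208, 0.978, 0.0], [0.978, -0.208, -0.0], [0.0, 0.0, -1.0]]
force: [1.0, 0.3, -1.1]
opening: 0.617
grasp_force: 30.0
```

>>> play_rows --moves '[[[-40,7.5,0,0,0,0],[-40,7.5,0,0,0,0],[-40,7.5,0,0,0,0],[-40,7.5,0,0,0,0],[-40,7.5,0,0,0,0]]]'

```text
time_s: 16.65
position: [0.6329, -0.1274, 0.2013]
tcp_rot: [[0.208, 0.978, 0.0], [0.978, -0.208, 0.0], [0.0, 0.0, -1.0]]
force: [1.0, 0.2, -0.8]
opening: 0.621
grasp_force: 30.0
```

>>> play_rows --moves '[[[-40,7.5,0,0,0,0],[-40,7.5,0,0,0,0],[-40,7.5,0,0,0,0],[-40,7.5,0,0,0,0],[-40,7.5,0,0,0,0]]]'

```text
time_s: 17.15
position: [0.6279, -0.3308, 0.2011]
tcp_rot: [[0.208, 0.978, -0.0], [0.978, -0.208, 0.0], [0.0, -0.0, -1.0]]
force: [1.0, 0.7, -0.6]
opening: 0.618
grasp_force: 30.0
```

>>> play_rows --moves '[[[-20,4,0,0,0,0],[0,0,0,0,0,0],[0,0,0,0,0,0]]]'

```text
time_s: 17.45
position: [0.6278, -0.3485, 0.2005]
tcp_rot: [[0.208, 0.978, -0.001], [0.978, -0.208, 0.002], [0.002, -0.001, -1.0]]
force: [-0.3, 0.4, 0.3]
opening: 0.619
grasp_force: 30.0
```

Run:
```python
from h import *
st()
p=bot.capture("wrist"); cv2.imwrite("pics/w5.png",p["image"])
print(pin(p,"mat_cup",0),rect(p,"mat_cup",.003)); print(pin(p,"mat_brush",0),rect(p,"mat_brush",.003))
```

```text
t 17.45 tcp [ 627.8 -348.5  200.5] yaw 77.98 J [-38.  40.  69.   0.  71. -26.] op 0.619 gf 30.0 F [-0.3  0.4  0.3]
[(0.85, array([263., 115.]), array([ 628.9, -281. ,    0. ]))] [(0.85, array([ 567.9, -373.9]), array([16.4, 47.3]), 46.8), (0.67, array([ 629. , -280.1]), array([78.9, 79.1]), -12.0)]
[(0.27, array([278., 266.]), array([ 611.5, -427. ,    0. ]))] [(0.6, array([ 597.5, -184.6]), array([10.6, 66.4]), -12.1)]
```

View pics/w5.png

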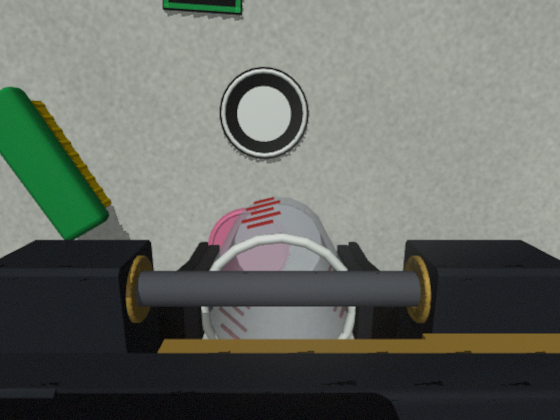

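Run:
```python
from h import *
p=bot.capture("wrist"); s=bot.read_state(); T=np.array(s["position"]);R=np.array(s["tcp_rot"]); b=T[2]-.0414
f=lambda uv,z: np.round(R.T@(at(p,uv,b+z)-T)*1000,1)
print("rim front(28)",f((279,234),.07),"foot front(26)",f((279,197.5),0), "rim L/R",f((202,310),.07),f((355,310),.07))
print(np.round(R.T@(np.array([.629,-.280,0])-T)*1000,1))
```

```text
rim front(28) [ 27.7   0.7 -28.6] foot front(26) [24.9  0.9 41.4] rim L/R [ -0.6 -26.6 -28.6] [ -0.6  27.8 -28.6]
[ 66.6 -13.4 200.9]
```

>>> play_rows --moves '[[[33.5,-6.8,0,0,0,0],[33.5,-6.8,0,0,0,0],[0,0,35,0,0,0],[0,0,35,0,0,0],[0,0,30,0,0,0]]]'

```text
time_s: 18.25
position: [0.6288, -0.2798, 0.0999]
tcp_rot: [[0.206, 0.979, -0.0], [0.979, -0.206, 0.0], [0.0, -0.0, -1.0]]
force: [0.1, 0.5, -1.0]
opening: 0.613
grasp_force: 30.0
```

>>> play_rows --moves '[[[0,0,25,0,0,0],[0,0,10,0,0,0],[0,0,10,0,0,0],[0,0,0,0,0,0],[0,0,0,0,0,0]]]'

```text
time_s: 18.75
position: [0.6295, -0.2816, 0.0569]
tcp_rot: [[0.208, 0.978, 0.002], [0.978, -0.208, -0.001], [-0.001, 0.002, -1.0]]
force: [-0.2, 0.0, -0.4]
opening: 0.621
grasp_force: 30.0
```

Run:
```python
from h import *
st()
```

```text
t 18.75 tcp [ 629.5 -281.6   56.9] yaw 78.01 J [-33.  47.  79.   0.  53. -21.] op 0.621 gf 30.0 F [-0.2  0.  -0.4]
```

>>> play_rows --moves '[[[1.8,-0.8,6,0,0,0],[0,0,5,0,0,0],[0,0,1,0,0,0],[0,0,0,0,0,0],[0,0,0,0,0,0]]]'

```text
time_s: 19.25
position: [0.6284, -0.2794, 0.0444]
tcp_rot: [[0.208, 0.978, 0.0], [0.978, -0.208, -0.0], [-0.0, 0.0, -1.0]]
force: [0.1, 0.9, 4.5]
opening: 0.619
grasp_force: 30.0
```

>>> play_rows --moves '[[[0,0,0,0,0,0],[0,0,0,0,0,0],[0,0,0,0,0,0],[0,0,0,0,0,0],[0,0,0,0,0,0]]]' --fingers 1

```text
time_s: 19.75
position: [0.6282, -0.2793, 0.0435]
tcp_rot: [[0.208, 0.978, -0.0], [0.978, -0.208, 0.0], [0.0, -0.0, -1.0]]
force: [-0.5, 0.3, -0.1]
opening: 0.959
grasp_force: 0.0
```

>>> play_rows --moves '[[[0,0,-10,0,0,0],[0,0,-35,0,0,0],[0,0,-45,0,0,0],[0,0,-45,0,0,0],[0,0,-45,0,0,0]]]'

```text
time_s: 20.25
position: [0.6281, -0.2792, 0.2262]
tcp_rot: [[0.208, 0.978, 0.0], [0.978, -0.208, -0.0], [-0.0, 0.0, -1.0]]
force: [1.0, -0.4, -0.9]
opening: 0.998
grasp_force: 0.0
```

>>> play_rows --moves '[[[-35,6,-15,0,0,0],[-35,6,-15,0,0,0],[0,0,0,0,0,0],[0,0,0,0,0,0]]]'

```text
time_s: 20.65
position: [0.6251, -0.351, 0.2547]
tcp_rot: [[0.21, 0.978, 0.001], [0.978, -0.21, -0.0], [0.0, 0.001, -1.0]]
force: [-0.8, -0.3, 0.1]
opening: 0.997
grasp_force: 0.0
```

Run:
```python
from h import *
st()
p=bot.capture("wrist"); cv2.imwrite("pics/w6.png",p["image"])
print(pin(p,"cup_center",.038),rect(p,"cup_center",.073))
print(pin(p,"mat_cup",0),rect(p,"mat_cup",.003)); print(pin(p,"mat_brush",0),rect(p,"mat_brush",.003))
print(pin(p,"brush_center",0.021),rect(p,"brush_center",.042)); col(p,(50,100,40),(75,255,255),.042)
```

```text
t 20.65 tcp [ 625.1 -351.   254.7] yaw 77.91 J [-38.  37.  66.   0.  77. -26.] op 0.997 gf 0.0 F [-0.8 -0.3  0.1]
[(0.59, array([265., 107.]), array([ 629.2, -277. ,   38. ]))] [(0.94, array([ 628.3, -279.7]), array([55.3, 56.7]), -57.5)]
[(0.72, array([248., 229.]), array([ 580.3, -401.7,    0. ]))] [(0.9, array([ 629.5, -280.5]), array([79.9, 80.2]), -19.8), (0.67, array([ 586.9, -401. ]), array([77.5, 79. ]), -31.9)]
[] [(0.7, array([ 599.3, -179.2]), array([21.2, 66.7]), -12.1)]
[(0.78, array([ 82., 156.]), array([ 436.4, -284.2,   21. ]))] [(0.66, array([ 445.3, -282.5]), array([ 53.6, 128.6]), -72.8)]
col 551 [215.  15.] [181   0  67  24] ctr [ 603.3 -189.2] size [18.3 58.4] long -12.1
col 233 [215.   3.] [195   0  39   7] ctr [ 605.1 -182.6] size [ 4.7 33.2] long -12.1
col 6301 [ 75. 152.] [ 18  88 115 132] ctr [ 443.1 -283. ] size [ 45.7 127.3] long -72.7
```

View pics/w6.png

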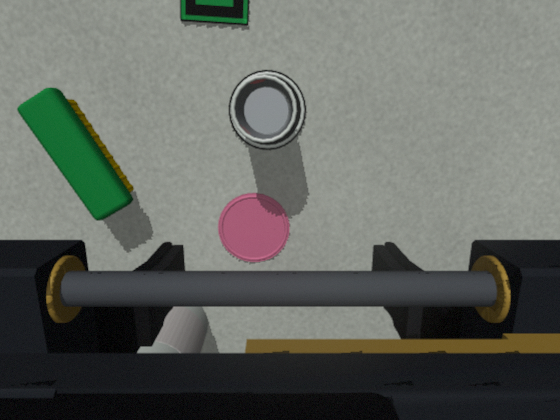

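The cup is centred on the white mat, also within about 1 mm. The brush shows at (75,152) with its long axis at about 107°, so I'll move over it with yaw 107.3°.

>>> play_rows --moves '[[[-5,-33,0,0,0,0],[-5,-33,0,0,0,0],[-5,-33,0,0,0,0],[-5,-33,0,0,0,0],[-5,-33,0,0,0,0]]]'

```text
time_s: 21.6
position: [0.4577, -0.3401, 0.2538]
tcp_rot: [[0.207, 0.978, 0.0], [0.978, -0.207, -0.0], [-0.0, 0.0, -1.0]]
force: [-0.3, -0.5, 0.6]
opening: 0.998
grasp_force: 0.0
```

>>> play_rows --moves '[[[0,0,0,0,0,-0.128],[0,0,0,0,0,-0.128],[0,0,0,0,0,-0.128],[0,0,0,0,0,-0.128],[0,0,0,0,0,0]]]'

```text
time_s: 22.1
position: [0.4589, -0.3404, 0.2539]
tcp_rot: [[-0.298, 0.955, 0.0], [0.955, 0.298, -0.0], [-0.0, 0.0, -1.0]]
force: [0.6, 1.0, -0.7]
opening: 0.998
grasp_force: 0.0
```

>>> play_rows --moves '[[[0,0,0,0,0,0],[0,0,0,0,0,0]]]'

```text
time_s: 22.3
position: [0.459, -0.3404, 0.2538]
tcp_rot: [[-0.296, 0.955, 0.0], [0.955, 0.296, -0.0], [-0.0, 0.0, -1.0]]
force: [-0.3, 0.2, 0.1]
opening: 1.001
grasp_force: 0.0
```

Run:
```python
from h import *
st()
p=bot.capture("wrist"); cv2.imwrite("pics/w7.png",p["image"])
print(pin(p,"brush_center",0.021),rect(p,"brush_center",.042)); col(p,(50,100,40),(75,255,255),.042)
s=bot.read_state(); print(np.array(s["tcp_rot"]).round(4).tolist())
```

```text
t 22.3 tcp [ 459.  -340.4  253.8] yaw 107.25 J [-48.  25.  89.   0.  66. -65.] op 1.001 gf 0.0 F [-0.3  0.2  0.1]
[(0.82, array([273., 117.]), array([ 435.3, -281.3,   21. ])), (0.35, array([248., 306.]), array([ 469.4, -486.4,   21. ]))] [(0.61, array([ 438. , -284.1]), array([ 40.9, 129.2]), -72.9)]
col 1173 [480.  46.] [430   0 118  92] ctr [ 594.1 -152. ] size [58.8 91. ] long 74.3
col 2820 [487.  31.] [450   0  82  72] ctr [ 595.  -149.6] size [33.9 70.8] long 74.4
col 5996 [275. 117.] [253  48  45 140] ctr [ 438.1 -283.5] size [ 40.5 126.4] long -72.7
[[-0.2973, 0.9548, -0.0], [0.9548, 0.2973, 0.0], [0.0, 0.0, -1.0]]
```

View pics/w7.png

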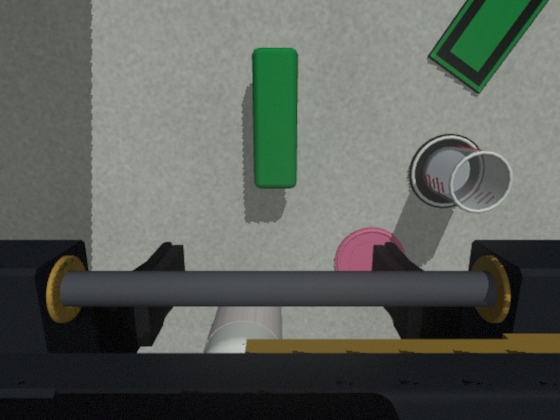

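>>> play_rows --moves '[[[30,-1.6,20,0,0,0],[30,-1.6,40,0,0,0],[0,0,45,0,0,0],[0,0,40,0,0,0],[0,0,0,0,0,0]]]'

```text
time_s: 22.95
position: [0.4352, -0.2814, 0.1045]
tcp_rot: [[-0.298, 0.955, -0.008], [0.955, 0.298, 0.008], [0.01, -0.005, -1.0]]
force: [-0.2, 0.9, 0.8]
opening: 0.997
grasp_force: 0.0
```

>>> play_rows --moves '[[[0,0,0,0,0,0],[0,0,0,0,0,0]]]'

```text
time_s: 23.15
position: [0.4392, -0.2855, 0.1107]
tcp_rot: [[-0.298, 0.955, 0.003], [0.955, 0.298, -0.003], [-0.004, 0.002, -1.0]]
force: [0.3, 0.6, 0.5]
opening: 0.999
grasp_force: 0.0
```

Run:
```python
from h import *
st()
```

```text
t 23.15 tcp [ 439.2 -285.5  110.7] yaw 107.32 J [-45.  33. 103.   0.  43. -63.] op 0.999 gf 0.0 F [0.3 0.6 0.5]
```

>>> play_rows --moves '[[[1.8,-0.7,25,0,0,0],[0,0,30,0,0,0],[0,0,20,0,0,0],[0,0,8,0,0,0],[0,0,0,0,0,0]]]'

```text
time_s: 23.65
position: [0.4373, -0.2833, 0.0265]
tcp_rot: [[-0.298, 0.955, 0.001], [0.955, 0.298, -0.001], [-0.001, 0.001, -1.0]]
force: [0.3, -0.2, -0.0]
opening: 1.002
grasp_force: 0.0
```

>>> play_rows --moves '[[[0,0,0,0,0,0],[0,0,0,0,0,0],[0,0,0,0,0,0],[0,0,0,0,0,0],[0,0,0,0,0,0]]]' --fingers -1

```text
time_s: 24.15
position: [0.4369, -0.2828, 0.0261]
tcp_rot: [[-0.298, 0.955, 0.0], [0.955, 0.298, -0.0], [-0.001, 0.0, -1.0]]
force: [0.2, 0.3, 0.2]
opening: 0.631
grasp_force: 0.0
```

>>> play_rows --moves '[[[0,0,0,0,0,0],[0,0,0,0,0,0],[0,0,0,0,0,0],[0,0,0,0,0,0]]]'

```text
time_s: 24.55
position: [0.4368, -0.2827, 0.0258]
tcp_rot: [[-0.298, 0.955, 0.0], [0.955, 0.298, -0.0], [-0.0, 0.0, -1.0]]
force: [0.8, 0.5, 0.1]
opening: 0.483
grasp_force: 30.0
```

Run:
```python
from h import *
st()
```

```text
t 24.55 tcp [ 436.8 -282.7   25.8] yaw 107.33 J [-45.  42. 105.   0.  32. -63.] op 0.483 gf 30.0 F [0.8 0.5 0.1]
```

>>> play_rows --moves '[[[0,0,-15,0,0,0],[0,0,-35,0,0,0],[0,0,-40,0,0,0],[0,0,-40,0,0,0],[0,0,-40,0,0,0]]]'

```text
time_s: 25.05
position: [0.4361, -0.2821, 0.1968]
tcp_rot: [[-0.298, 0.955, -0.001], [0.955, 0.298, 0.001], [0.001, -0.001, -1.0]]
force: [0.1, -0.0, -1.8]
opening: 0.479
grasp_force: 30.0
```

>>> play_rows --moves '[[[0,0,-30,0,0,0.128],[0,0,0,0,0,0.128],[0,0,0,0,0,0.128],[0,0,0,0,0,0.128],[0,0,0,0,0,0]]]'

```text
time_s: 25.55
position: [0.4362, -0.2823, 0.2254]
tcp_rot: [[0.208, 0.978, -0.001], [0.978, -0.208, 0.001], [0.001, -0.001, -1.0]]
force: [0.4, -0.5, -0.9]
opening: 0.481
grasp_force: 30.0
```

Run:
```python
from h import *
st()
p=bot.capture("wrist"); s=bot.read_state(); T=np.array(s["position"]);R=np.array(s["tcp_rot"])
h=cv2.cvtColor(p["image"],cv2.COLOR_BGR2HSV); m=cv2.inRange(h,(50,100,40),(75,255,255))
cv2.imwrite("pics/w8.png",p["image"])
n,l,st_,c=cv2.connectedComponentsWithStats(m)
print([(st_[i].tolist(),c[i].round()) for i in range(1,n) if st_[i,4]>100])
for r in range(150,240,6):
  u=np.nonzero(m[r,200:360])[0]
  if len(u): print(r,u.min()+200,u.max()+200); 
print(np.round(R.T@(at(p,(278,180),T[2]-.0258+.042)-T)*1000,1),np.round(R.T@(at(p,(278,200),T[2]-.0258+.042)-T)*1000,1))
q=dict(p); q["image"]=cv2.imread("pics/w1.png")
q["R"]=np.array([[9.99996704e-01,-2.54236409e-03,-3.59339686e-04],[-2.37343036e-03,-9.68657108e-01,2.48390364e-01],[-9.79575685e-04,-2.48388693e-01,-9.68659949e-01]])
q["t"]=-q["R"]@np.array([0.43779895,-0.02214328,0.48561692]); col(q,(50,100,40),(75,255,255),.003)
```

```text
t 25.55 tcp [ 436.2 -282.3  225.4] yaw 78.01 J [-45.  23.  98.  -0.  59. -33.] op 0.481 gf 30.0 F [ 0.4 -0.5 -0.9]
[([393, 0, 78, 50, 850], array([430.,  31.])), ([410, 0, 46, 32, 1280], array([433.,  15.])), ([221, 123, 114, 148, 16157], array([278., 196.])), ([227, 306, 103, 33, 3320], array([278., 322.]))]
150 222 334
156 222 334
162 222 334
168 222 333
174 222 333
180 223 333
186 223 333
192 223 333
198 223 332
204 224 332
210 224 332
216 224 332
222 224 331
228 225 331
234 225 331
[ 43.8   0.5 -16.2] [ 36.4   0.5 -16.2]
col 1135 [416. 183.] [374 123  87 123] ctr [ 617.8 -114. ] size [ 64.8 152.7] long 74.3
col 2690 [417. 184.] [387 136  60  98] ctr [ 618.1 -114.1] size [ 37.5 125.3] long 74.4
col 1069 [281. 322.] [260 306  43  33] ctr [ 441.4 -312.7] size [44.4 67.6] long -72.3
```

>>> play_rows --moves '[[[0,0,0,0,0,0.0647],[35.2,21.6,0,0,0,0],[35.2,21.6,0,0,0,0],[35.2,21.6,0,0,0,0],[35.2,21.6,0,0,0,0]]]'

```text
time_s: 26.1
position: [0.5587, -0.1694, 0.2253]
tcp_rot: [[0.268, 0.963, -0.001], [0.963, -0.268, 0.0], [0.0, -0.001, -1.0]]
force: [0.3, -1.0, -1.8]
opening: 0.479
grasp_force: 30.0
```

>>> play_rows --moves '[[[35.2,21.6,0,0,0,0],[35.2,21.6,0,0,0,0],[0,0,35,0,0,0],[0,0,40,0,0,0],[0,0,40,0,0,0]]]'

```text
time_s: 26.6
position: [0.6189, -0.1138, 0.1094]
tcp_rot: [[0.267, 0.964, 0.0], [0.964, -0.267, -0.0], [-0.0, 0.001, -1.0]]
force: [0.3, -0.3, -1.3]
opening: 0.48
grasp_force: 30.0
```

>>> play_rows --moves '[[[0,0,30,0,0,0],[0,0,15,0,0,0],[0,0,0,0,0,0],[0,0,0,0,0,0],[0,0,0,0,0,0]]]'

```text
time_s: 27.1
position: [0.6202, -0.115, 0.0677]
tcp_rot: [[0.27, 0.963, 0.004], [0.963, -0.27, -0.001], [-0.0, 0.004, -1.0]]
force: [-0.2, 0.3, -1.1]
opening: 0.48
grasp_force: 30.0
```

Run:
```python
from h import *
st()
```

```text
t 27.1 tcp [ 620.2 -115.    67.7] yaw 74.32 J [-21.  43.  88.   0.  48.  -5.] op 0.48 gf 30.0 F [-0.2  0.3 -1.1]
```

>>> play_rows --moves '[[[0.7,-2.5,20,0,0,0],[0,0,14,0,0,0],[0,0,4,0,0,0],[0,0,0,0,0,0],[0,0,0,0,0,0]]]'

```text
time_s: 27.6
position: [0.6165, -0.1131, 0.0288]
tcp_rot: [[0.271, 0.963, 0.0], [0.963, -0.271, -0.0], [-0.0, 0.0, -1.0]]
force: [-1.6, 0.3, 3.3]
opening: 0.482
grasp_force: 30.0
```

Run:
```python
from h import *
st()
```

```text
t 27.6 tcp [ 616.5 -113.1   28.8] yaw 74.31 J [-21.  46.  89.  -0.  44.  -5.] op 0.482 gf 30.0 F [-1.6  0.3  3.3]
```

>>> play_rows --moves '[[[0,0,-4,0,0,0],[0,1.4,0,0,0,0],[0,0,0,0,0,0],[0,0,3.7,0,0,0],[0,0,0,0,0,0]]]'

```text
time_s: 28.1
position: [0.6186, -0.1137, 0.0287]
tcp_rot: [[0.271, 0.963, 0.002], [0.963, -0.271, -0.001], [-0.0, 0.002, -1.0]]
force: [-0.7, 0.4, 4.2]
opening: 0.476
grasp_force: 30.0
```

>>> play_rows --moves '[[[0,0,0,0,0,0],[0,0,0,0,0,0],[0,0,0,0,0,0],[0,0,0,0,0,0],[0,0,0,0,0,0]]]' --fingers 1

```text
time_s: 28.6
position: [0.6177, -0.1134, 0.0278]
tcp_rot: [[0.271, 0.963, -0.0], [0.963, -0.271, 0.0], [0.0, -0.0, -1.0]]
force: [-0.4, -0.4, -0.2]
opening: 0.851
grasp_force: 0.0
```

>>> play_rows --moves '[[[0,0,-10,0,0,0],[0,0,-40,0,0,0],[0,0,-45,0,0,0],[0,0,-45,0,0,0],[0,0,-45,0,0,0]]]'

```text
time_s: 29.1
position: [0.6175, -0.1133, 0.2155]
tcp_rot: [[0.271, 0.963, 0.0], [0.963, -0.271, -0.0], [-0.0, 0.0, -1.0]]
force: [0.8, -0.4, -0.6]
opening: 0.996
grasp_force: 0.0
```

>>> play_rows --moves '[[[-20,0,-40,0,0,0],[-20,0,-40,0,0,0],[0,0,0,0,0,0],[0,0,0,0,0,0]]]'

```text
time_s: 29.5
position: [0.607, -0.1523, 0.2949]
tcp_rot: [[0.272, 0.962, 0.003], [0.962, -0.272, -0.001], [-0.0, 0.003, -1.0]]
force: [-0.9, 0.2, 0.1]
opening: 0.998
grasp_force: 0.0
```

Run:
```python
from h import *
st()
p=bot.capture("wrist"); cv2.imwrite("pics/w9.png",p["image"])
print(pin(p,"brush_center",0.024),rect(p,"brush_center",.045)); print(rect(p,"mat_brush",.003)); col(p,(50,100,40),(75,255,255),.003); col(p,(50,100,40),(75,255,255),.045)
print(pin(p,"basket_center",.052),rect(p,"basket_center",.05))
print(rect(p,"mat_basket",.003))
```

```text
t 29.5 tcp [ 607.  -152.3  294.9] yaw 74.24 J [-24.  27.  78.   0.  75.  -9.] op 0.998 gf 0.0 F [-0.9  0.2  0.1]
[(0.82, array([276., 140.]), array([ 616.9, -114.8,   24. ])), (0.63, array([325., 275.]), array([ 629.6, -285.9,   24. ]))] [(0.92, array([ 618.3, -114.7]), array([ 41.5, 127.1]), 74.0)]
[(0.54, array([ 617.5, -117.5]), array([ 46. , 140.8]), 74.9)]
col 6388 [277. 135.] [247  68  59 135] ctr [ 617.6 -113.9] size [ 64.7 152.3] long 74.4
col 6388 [277. 135.] [247  68  59 135] ctr [ 618.3 -111.4] size [ 58.5 137.8] long 74.4
[] []
[(0.83, array([420.4,  78.2]), array([25.3, 93.4]), -15.7)]
```

View pics/w9.png

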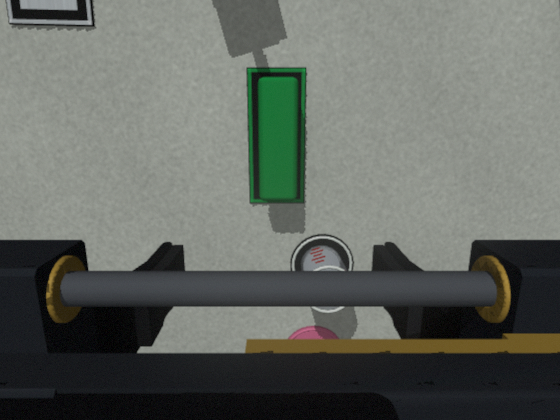

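The brush is on its green mat, within about 1 mm. Now the basket.

>>> play_rows --moves '[[[41,-8.2,-5,0,0,0],[41,-8.2,-5,0,0,0],[41,-8.2,-5,0,0,0],[41,-8.2,-5,0,0,0],[0,0,0,0,0,-0.1375]]]'

```text
time_s: 30.35
position: [0.6198, 0.0205, 0.3133]
tcp_rot: [[0.127, 0.992, 0.0], [0.992, -0.127, 0.003], [0.003, -0.0, -1.0]]
force: [-0.3, -1.1, 0.6]
opening: 0.997
grasp_force: 0.0
```

>>> play_rows --moves '[[[0,0,0,0,0,-0.1375],[0,0,0,0,0,0],[0,0,0,0,0,0]]]'

```text
time_s: 30.65
position: [0.6197, 0.015, 0.3125]
tcp_rot: [[0.002, 1.0, -0.001], [1.0, -0.002, 0.0], [0.0, -0.001, -1.0]]
force: [-0.0, 0.1, 0.1]
opening: 1.001
grasp_force: 0.0
```

Run:
```python
from h import *
st()
p=bot.capture("wrist"); cv2.imwrite("pics/w10.png",p["image"])
print(pin(p,"basket_center",.052),rect(p,"basket_center",.05)); print(rect(p,"mat_basket",.003))
h=cv2.cvtColor(p["image"],cv2.COLOR_BGR2HSV); m=(h[:240,:,2]<45).astype(np.uint8)
n,l,s,c=cv2.connectedComponentsWithStats(m)
for i in range(1,n):
    if s[i,4]>80:
        v,u=np.nonzero(l==i); P=np.array([at(p,(a,b),.104)[:2] for a,b in zip(u,v)])*1000
        print(s[i],c[i].round(),cv2.minAreaRect(P.astype(np.float32)))
```

```text
t 30.65 tcp [619.7  15.  312.5] yaw 89.9 J [-9. 26. 77.  0. 77. -9.] op 1.001 gf 0.0 F [-0.   0.1  0.1]
[(0.67, array([281., 112.]), array([623.6,  83.7,  52. ]))] [(0.72, array([625.6,  78.7]), array([65.7, 72.4]), -89.5), (0.47, array([ 618.1, -109.9]), array([ 42.3, 130.8]), 74.1)]
[(0.56, array([430. , 109.6]), array([91., 92.]), -16.7)]
[  77   44   78   88 1833] [115.  86.] ((471.6847229003906, 104.25605773925781), (61.29969787597656, 61.37157440185547), 72.96952819824219)
[277  88  14  58 689] [284. 116.] ((625.1762084960938, 78.86764526367188), (11.823237419128418, 51.23850631713867), 0.32970553636550903)
[264 213  48  27 335] [283. 224.] ((629.2826538085938, -30.9543399810791), (28.611703872680664, 41.95293045043945), 76.00862121582031)
```

View pics/w10.png

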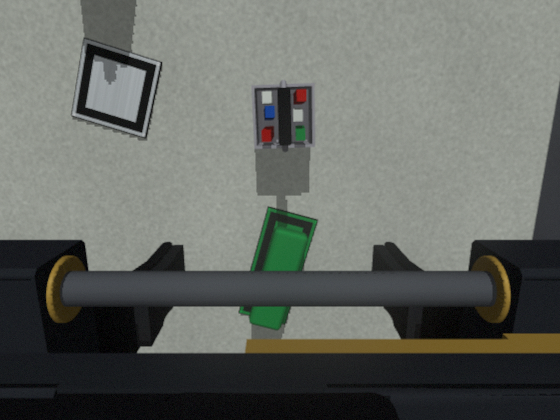

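The basket's grip bar is at (284,116) in the picture, which is (625,79) mm along y. The silver mat is at (116,88), about (430,110) mm, turned about -16.7°.

>>> play_rows --moves '[[[32,2.8,20,0,0,0],[32,2.8,30,0,0,0],[0,0,40,0,0,0],[0,0,30,0,0,0],[0,0,10,0,0,0]]]'

```text
time_s: 31.35
position: [0.623, 0.0789, 0.1795]
tcp_rot: [[-0.0, 1.0, -0.007], [1.0, 0.0, 0.0], [0.0, -0.007, -1.0]]
force: [-1.7, -0.1, 0.4]
opening: 1.004
grasp_force: 0.0
```

>>> play_rows --moves '[[[0,0,0,0,0,0],[0,0,0,0,0,0],[0,0,0,0,0,0]]]'

```text
time_s: 31.65
position: [0.6269, 0.0784, 0.1852]
tcp_rot: [[-0.0, 1.0, 0.004], [1.0, 0.0, -0.0], [-0.0, 0.004, -1.0]]
force: [-0.8, 0.2, 0.2]
opening: 1.0
grasp_force: 0.0
```

Run:
```python
from h import *
st()
```

```text
t 31.65 tcp [626.9  78.4 185.2] yaw 90.01 J [-3. 34. 84.  0. 62. -3.] op 1.0 gf 0.0 F [-0.8  0.2  0.2]
```

>>> play_rows --moves '[[[0.4,-1.5,35,0,0,0],[0,0,35,0,0,0],[0,0,17,0,0,0],[0,0,6,0,0,0],[0,0,0,0,0,0]]]'

```text
time_s: 32.15
position: [0.6244, 0.079, 0.0906]
tcp_rot: [[-0.001, 1.0, 0.001], [1.0, 0.001, -0.0], [-0.0, 0.001, -1.0]]
force: [-0.7, 0.2, 0.1]
opening: 1.0
grasp_force: 0.0
```

>>> play_rows --moves '[[[0,0,0,0,0,0],[0,0,0,0,0,0],[0,0,0,0,0,0],[0,0,0,0,0,0],[0,0,0,0,0,0]]]' --fingers -1

```text
time_s: 32.65
position: [0.624, 0.0792, 0.0905]
tcp_rot: [[-0.001, 1.0, 0.001], [1.0, 0.001, -0.0], [-0.0, 0.001, -1.0]]
force: [-1.3, 0.2, 0.1]
opening: 0.632
grasp_force: 0.0
```

>>> play_rows --moves '[[[0,0,0,0,0,0],[0,0,0,0,0,0],[0,0,0,0,0,0],[0,0,0,0,0,0],[0,0,0,0,0,0]]]'

```text
time_s: 33.15
position: [0.6238, 0.0792, 0.09]
tcp_rot: [[-0.001, 1.0, -0.0], [1.0, 0.001, 0.0], [0.0, -0.0, -1.0]]
force: [1.5, -0.7, 0.9]
opening: 0.171
grasp_force: 0.4
```

>>> play_rows --moves '[[[0,0,0,0,0,0],[0,0,0,0,0,0],[0,0,0,0,0,0],[0,0,0,0,0,0]]]'

```text
time_s: 33.55
position: [0.6239, 0.0792, 0.09]
tcp_rot: [[-0.001, 1.0, 0.0], [1.0, 0.001, 0.0], [0.0, 0.0, -1.0]]
force: [-0.1, -0.2, -1.3]
opening: 0.132
grasp_force: 29.9
```

Run:
```python
from h import *
st()
```

```text
t 33.55 tcp [623.9  79.2  90. ] yaw 90.05 J [-3. 41. 88.  0. 51. -3.] op 0.132 gf 29.9 F [-0.1 -0.2 -1.3]
```

>>> play_rows --moves '[[[0,0,-15,0,0,0],[0,0,-30,0,0,0],[0,0,-35,0,0,0],[0,0,-35,0,0,0],[0,0,-10,0,0,0]]]'

```text
time_s: 34.05
position: [0.6261, 0.0792, 0.2201]
tcp_rot: [[-0.001, 1.0, 0.009], [1.0, 0.001, -0.0], [-0.0, 0.009, -1.0]]
force: [0.6, -0.5, -1.9]
opening: 0.133
grasp_force: 29.9
```

>>> play_rows --moves '[[[-15,-39,-2,0,0,0],[-15,-39,-2,0,0,0],[-15,-39,-2,0,0,0],[-15,-39,-2,0,0,0],[-15,-38,-2,0,0,0]]]'

```text
time_s: 34.55
position: [0.4273, 0.0039, 0.2246]
tcp_rot: [[-0.002, 1.0, -0.002], [1.0, 0.002, 0.0], [0.0, -0.002, -1.0]]
force: [0.6, -0.8, -1.2]
opening: 0.132
grasp_force: 29.9
```

>>> play_rows --moves '[[[0,0,0,0,0,0],[0,0,0,0,0,0],[0,0,0,0,0,0]]]'

```text
time_s: 34.85
position: [0.4311, 0.0039, 0.2252]
tcp_rot: [[-0.001, 1.0, 0.002], [1.0, 0.001, -0.0], [-0.0, 0.002, -1.0]]
force: [0.6, -0.0, -1.6]
opening: 0.13
grasp_force: 30.0
```

Run:
```python
from h import *
st()
p=bot.capture("wrist"); cv2.imwrite("pics/w11.png",p["image"])
print(pin(p,"mat_basket",0),rect(p,"mat_basket",.003))
print(rect(p,"basket_center",bot.read_state()["position"][2]-.09+.05))
h=cv2.cvtColor(p["image"],cv2.COLOR_BGR2HSV); m=((h[:,:,2]<60)).astype(np.uint8)
n,l,s,c=cv2.connectedComponentsWithStats(m[:240])
for i in range(1,n):
    if s[i,4]>500:
        v,u=np.nonzero(l==i); P=np.array([at(p,(a,b),.003)[:2] for a,b in zip(u,v)])*1000
        print(s[i],c[i].round(),cv2.minAreaRect(P.astype(np.float32)))
```

```text
t 34.85 tcp [431.1   3.9 225.2] yaw 90.05 J [-14.  16. 110.   0.  54. -14.] op 0.13 gf 30.0 F [ 0.6 -0.  -1.6]
[(0.88, array([275.,  67.]), array([429.1, 113. ,   0. ]))] [(0.87, array([429.9, 110.1]), array([90.7, 91.1]), -16.8)]
[(0.76, array([431.8,  -5.4]), array([66.9, 97.6]), -90.0)]
[ 225   12  105  112 3009] [276.  66.] ((430.2275695800781, 110.58264923095703), (79.07257843017578, 78.96896362304688), 72.99484252929688)
[262 218  31  22 595] [277. 230.] ((430.8258972167969, -44.5350341796875), (22.745668411254883, 31.301300048828125), 89.98289489746094)
```

View pics/w11.png

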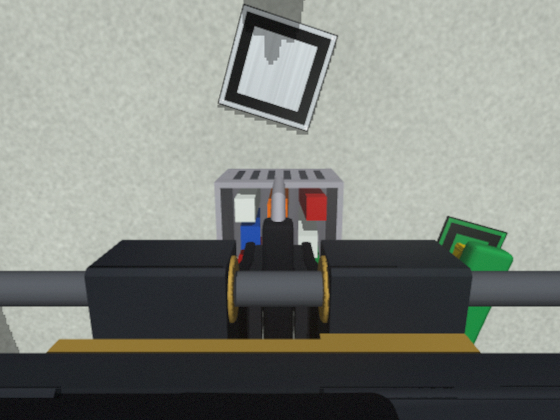

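>>> play_rows --moves '[[[0,0,0,0,0,0.148],[0,0,0,0,0,0.148],[34,-10.6,0,0,0,0],[34,-10.6,0,0,0,0],[34,-10.6,0,0,0,0]]]'

```text
time_s: 35.55
position: [0.4296, 0.1121, 0.2249]
tcp_rot: [[0.292, 0.957, 0.0], [0.957, -0.292, 0.0], [0.0, 0.0, -1.0]]
force: [0.4, -0.2, -1.5]
opening: 0.13
grasp_force: 30.0
```

>>> play_rows --moves '[[[0,0,35,0,0,0],[0,0,40,0,0,0],[0,0,25,0,0,0],[0,0,10,0,0,0],[0,0,0,0,0,0]]]'

```text
time_s: 36.05
position: [0.4288, 0.111, 0.1139]
tcp_rot: [[0.291, 0.957, -0.003], [0.957, -0.291, -0.0], [-0.001, -0.003, -1.0]]
force: [-0.3, 0.4, -1.4]
opening: 0.135
grasp_force: 30.0
```

>>> play_rows --moves '[[[0,0,0,0,0,0],[0,0,0,0,0,0],[0,0,0,0,0,0]]]'

```text
time_s: 36.35
position: [0.4301, 0.1108, 0.1162]
tcp_rot: [[0.291, 0.957, 0.003], [0.957, -0.291, 0.0], [0.001, 0.003, -1.0]]
force: [-0.2, 0.8, -1.2]
opening: 0.134
grasp_force: 30.0
```

Run:
```python
from h import *
st()
```

```text
t 36.35 tcp [430.1 110.8 116.2] yaw 73.09 J [ -0.  29. 114.   0.  37.  17.] op 0.134 gf 30.0 F [-0.2  0.8 -1.2]
```

>>> play_rows --moves '[[[0,0,10,0,0,0],[0,0,9,0,0,0],[0,0,4,0,0,0],[0,0,0,0,0,0],[0,0,0,0,0,0]]]'

```text
time_s: 36.85
position: [0.4283, 0.1107, 0.0922]
tcp_rot: [[0.291, 0.957, -0.002], [0.957, -0.291, -0.0], [-0.001, -0.002, -1.0]]
force: [-2.3, -1.2, 8.0]
opening: 0.133
grasp_force: 30.0
```

Run:
```python
from h import *
st()
```

```text
t 36.85 tcp [428.3 110.7  92.2] yaw 73.11 J [ -0.  32. 115.  -0.  33.  17.] op 0.133 gf 30.0 F [-2.3 -1.2  8. ]
```

>>> play_rows --moves '[[[0,0,-4,0,0,0],[0,1.4,0,0,0,0],[0,0,0,0,0,0],[0,0,3.4,0,0,0],[0,0,0,0,0,0]]]'

```text
time_s: 37.35
position: [0.4309, 0.1104, 0.0924]
tcp_rot: [[0.291, 0.957, 0.0], [0.957, -0.291, -0.0], [0.0, 0.0, -1.0]]
force: [0.9, 0.2, -1.5]
opening: 0.135
grasp_force: 30.0
```

>>> play_rows --moves '[[[0,0,0,0,0,0],[0,0,0,0,0,0],[0,0,0,0,0,0],[0,0,0,0,0,0],[0,0,0,0,0,0]]]' --fingers 1

```text
time_s: 37.85
position: [0.4304, 0.1105, 0.0927]
tcp_rot: [[0.291, 0.957, -0.0], [0.957, -0.291, 0.0], [-0.0, -0.0, -1.0]]
force: [-0.7, -0.2, -0.3]
opening: 0.5
grasp_force: 0.0
```

>>> play_rows --moves '[[[0,0,0,0,0,0],[0,0,0,0,0,0],[0,0,0,0,0,0]]]'

```text
time_s: 38.15
position: [0.4305, 0.1104, 0.0927]
tcp_rot: [[0.291, 0.957, 0.0], [0.957, -0.291, 0.0], [0.0, 0.0, -1.0]]
force: [-0.5, 0.6, -0.0]
opening: 0.776
grasp_force: 0.0
```

>>> play_rows --moves '[[[0,0,-15,0,0,0],[0,0,-35,0,0,0],[0,0,-45,0,0,0],[0,0,-45,0,0,0],[0,0,-45,0,0,0]]]'

```text
time_s: 38.65
position: [0.4298, 0.1105, 0.2794]
tcp_rot: [[0.291, 0.957, -0.0], [0.957, -0.291, 0.0], [-0.0, -0.0, -1.0]]
force: [-0.0, 0.1, 0.1]
opening: 0.996
grasp_force: 0.0
```

>>> play_rows --moves '[[[-30,0,-20,0,0,0],[-30,0,-20,0,0,0],[0,0,0,0,0,0],[0,0,0,0,0,0]]]'

```text
time_s: 39.05
position: [0.4129, 0.053, 0.3178]
tcp_rot: [[0.293, 0.956, 0.001], [0.956, -0.293, 0.001], [0.001, 0.001, -1.0]]
force: [-0.6, 0.6, -0.6]
opening: 0.998
grasp_force: 0.0
```

Run:
```python
from h import *
st()
p=bot.capture("wrist"); cv2.imwrite("pics/w12.png",p["image"])
print(pin(p,"basket_center",.055),rect(p,"basket_center",.053)); print(pin(p,"mat_basket",0),rect(p,"mat_basket",.003))
print("jug",rect(p,"jug_center",.088))
p=bot.capture("scene"); cv2.imwrite("pics/s12.png",p["image"])
```

```text
t 39.05 tcp [412.9  53.  317.8] yaw 72.99 J [ -8.   8. 104.   0.  69.   9.] op 0.998 gf 0.0 F [-0.6  0.6 -0.6]
[(0.98, array([278., 120.]), array([431.8, 110.6,  55. ]))] [(0.89, array([431.2, 110.5]), array([66.2, 72. ]), 72.9)]
[] [(0.58, array([430.1, 110.1]), array([91.4, 92.1]), 71.7)]
jug [(0.88, array([425.6, 220.9]), array([ 6.6, 42.9]), -17.0)]
```

View pics/w12.png

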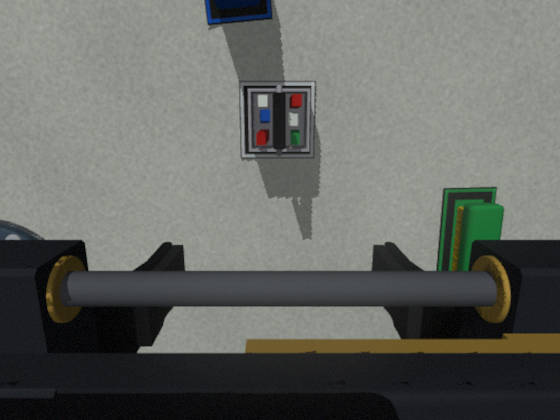

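View pics/s12.png

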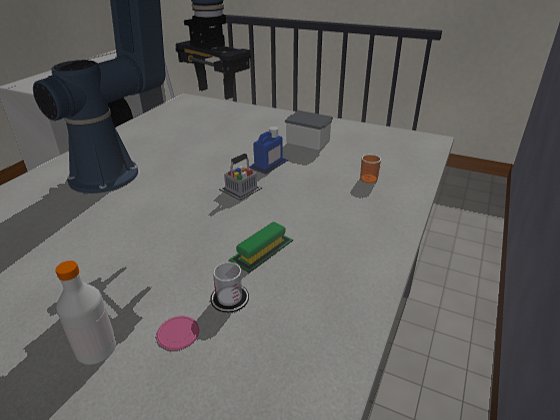

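The wrist view shows the basket centred and square on the silver mat at (278,120). The scene view shows all four items upright on their mats, with the tub, softener and look-alikes where they were.

```bash
python3 -c "
from rig import bot
print(bot.hand_in())"
```

```text
the job is handed in; nothing more can be done
None
```

The jug, cup, brush and basket are each upright on their matching mats, placed in the order asked and centred to about 1 mm by the camera. The tub, softener and look-alikes weren't touched, and the job was handed in at about 39 s.

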